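# Sort the clay ware into its kiln trays

## Robot

A 6-joint arm with a two-finger parallel gripper is mounted at the origin on the work surface. World frame = base frame: x ahead of the robot, y to its left, z up, the work surface at z = 0. Lengths are in m, angles in rad, forces in N, time in s.
With the tool pointing down it reaches from about 0.35 to 0.775 m from the base axis. Payload 5.5 kg.
Tool frame: the origin (TCP) lies between the finger pads; the fingertips stand 19 mm ahead of it and the grasp point (between the pads) is the TCP; z points along the fingers, y is the line along which they close (so a half turn about z gives the same grasp; the last joint's range is limited). The gripper opens to 85 mm and grips with 20 to 120 N. Pads are 22 mm wide; open, the fingers measure 114 mm over their backs; the gripper's body (76 mm by 85 mm) begins 54 mm behind the grasp point. The pads swing forward as they close: fully open they stand 13 mm farther back than shut.
Start: joints at [0.971, 0.313, 0.046, 1.304, 0, 1.431], TCP at [0.255, 0.515, 0.25] pointing down, gripper open.
Joint ranges: [-2.76, 2.76], [-0.86, 1.69], [-1.03, 1.26], [-2.2, 2.34], [-1.47, 1.5], [-3.14, 3.14]. Speed limits (rad/s): [2.57, 2.57, 3.14, 3.14, 3.14, 3.14].

## Interface

Orientations are given as a unit quaternion [w, x, y, z].
In Python, from workcell import env gives the robot as it stands.
- The arm moves only by the tool carry_out, never from a script. Its argument "increments" is a list that holds one entry, the list of rows, each a list of 6 numbers: the shift along the tool's x, y, z each as a share of 50 cm, from -1 to 1, then the turn, a rotation vector about the tool's x, y, z each as a share of 2 pi rad, from -1 to 1. In form: [[[x, y, z, ax, ay, az], ...]]. A call has 1 to 5 rows; each row is the pose to reach, as a shift and turn from the pose commanded when the call began, along the tool's axes at that moment, turning the shorter way round; what a row does not reach only later rows make up. A row lasts 1/8 s, in which the tool goes at most 62.5 mm and 10.7 degrees, less where a joint would pass 70% of its speed; a pose out of reach is approached as far as the arm can. A call with a number of a shift or a turn outside -1 to 1 is refused whole. A call with a gripper value outside its range is refused whole. "jaw" is the closure, from 0 (fully open) to 1 (shut), set as the call begins (left out, the last holds). The fingers move at their own pace and stop on an object; "squeeze" is the grip in N (left out, the last holds). Time passes only in rows, so rows that repeat a pose let the fingers close. It gives the time, the measured TCP pose, the force, the opening and the grip force at its end, in the units of the state.
- env.get_state(): the state, without advancing time (a new reading comes with each control period).
- env.read_camera(name): name is "side" or "top"; returns a dict with "frame" (480x640x3 uint8, blue, green, red), "z_map" (480x640 float32, m along the optical axis (not along the pixel's ray), 0 where there is no reading), "intrinsics" (3x3 intrinsics, pixels), "k1" (the pictures are not rectified: a ray, as slopes to the right and down, at radius r is drawn at 1 + k1 r^2 times it, then the intrinsics apply), "R" (3x3) and "t" (3): a world point X has camera coordinates R X + t. Camera axes: x right, y down, z forward; pixel columns grow to the right and rows downward; lengths in m; the calibration is good to about 2 mm. A picture is of the moment at which its call begins.
- env.hand_in(): hands the job in; it is judged then, once.
Trained networks look in the newest picture that a camera, given by its name, has taken for a name from the list of things; names that differ only in an ending like _2 or _b are one class to them, and where a whole thing is asked for, a point or a joint stands for the part that bears it (a point fixed in the world has none). Each returns a list of dicts, best first, with "score" (0 to 1); they miss things now and then, are a little off and sometimes report something else, mostly with a low value. They report only what shows in the picture. A call takes as long as a camera call.
- env.find_in(camera, name): "position" ([x, y, z] in m, in world coordinates, good to about 4 mm: the middle of the surface that is visible of it).
The state is a dict: "clock": time; "joint_pos": joint angles; "qvel": joint speeds; "tau": joint torques, N m; "tcp_pos": TCP position; "orientation": TCP orientation; "wrist_force": force on the tool from outside, world axes, zero at the start; "ft_torque": the same for the moment, N m; "finger_gap": finger opening in m; "grip_force": force on a finger pad.
Only numpy, scipy, OpenCV 4.12 (cv2) and the standard library are available. Lean on these libraries where they do the work, as an engineer would, in place of code of your own. Each camera call takes 0.05 s, during which the arm holds its last target. There are 200 camera calls.

## Task

Sort the unfired clay pieces for the kiln: stand both dark bottle vases in the blue tray, both terracotta cups in the green tray, and lay the teapot lid knob up in the yellow tray, every piece flat on the floor of its tray. The ware is fragile, so set each piece down rather than dropping it and let nothing topple, and leave the grey slip jar where it stands.

Things in the scene. Friction and masses are not known exactly. Their poses are not given: they have to be found in the camera images.
- vase_1: One of two alike: dark chocolate-brown clay bottle vase, standing upright, 100 mm tall: round straight body 52 mm in diameter from 8 to 68 mm above its foot, then a shoulder to a 26 mm neck and a flared mouth 38 mm wide with a dark opening on top; about 0.18 kg. Origin: centre of the foot's underside, z up along the axis. Round, so yaw means nothing.
- vase_2: The other of two alike: dark chocolate-brown clay bottle vase, standing upright, 100 mm tall: round straight body 52 mm in diameter from 8 to 68 mm above its foot, then a shoulder to a 26 mm neck and a flared mouth 38 mm wide with a dark opening on top; about 0.18 kg. Origin: centre of the foot's underside, z up along the axis. Round, so yaw means nothing.
- cup_1: One of two alike: terracotta-orange handleless clay cup, standing upright, 70 mm tall, open at the top; outside 60 mm in diameter from 16 mm up to the rim, tapering to a 50 mm foot, wall 4 mm, with a pale band; about 0.12 kg. Origin: centre of the foot's underside, z up along the axis. Round, so yaw means nothing.
- cup_2: The other of two alike: terracotta-orange handleless clay cup, standing upright, 70 mm tall, open at the top; outside 60 mm in diameter from 16 mm up to the rim, tapering to a 50 mm foot, wall 4 mm, with a pale band; about 0.12 kg. Origin: centre of the foot's underside, z up along the axis. Round, so yaw means nothing.
- pot_lid: cream-buff clay teapot lid lying knob up: flat disc 64 mm in diameter with a 6 mm edge, rising as a cone to 17 mm, and on it an upright round knob 20 mm in diameter from 17 to 40 mm above the underside; about 0.08 kg. Origin: centre of the underside, z up along the axis.
- blue_tray: blue painted rectangular shallow wooden tray, fixed to the table, outside 125 mm (its x) by 180 mm (its y), walls 6 mm thick, rim 15 mm above the table, inner floor about 6 mm above the table; inside 113 by 168 mm. Origin: centre of its underside; x is the short side (roughly away from the robot), y the long side, z up. It takes the two vases, side by side along y.
- green_tray: green painted rectangular shallow wooden tray, fixed to the table, outside 125 mm (its x) by 180 mm (its y), walls 6 mm thick, rim 15 mm above the table, inner floor about 6 mm above the table; inside 113 by 168 mm. Origin: centre of its underside; x is the short side (roughly away from the robot), y the long side, z up. It takes the two cups, side by side along y.
- yellow_tray: yellow painted rectangular shallow wooden tray, fixed to the table, outside 125 mm (its x) by 180 mm (its y), walls 6 mm thick, rim 15 mm above the table, inner floor about 6 mm above the table; inside 113 by 168 mm. Origin: centre of its underside; x is the short side (roughly away from the robot), y the long side, z up. It takes the teapot lid.
- slip_jar: bystander, to be left standing: grey plastic jar with a white cap, 56 mm in diameter, 85 mm tall, about 0.35 kg, standing among the pieces. Origin: centre of the underside, z up.

How it is judged:
By the outcome, as a careful person would: the job done as asked, in the order asked, and still so for the second after the job is handed in, with the robot touching nothing.
It also fails if it takes over 128 s, if anything falls off the work surface, if the arm or the gripper's body presses on something with over 40 N, if the wrist force passes 120 N, or if a joint passes its speed limit or range.

## Working session

There is one attempt and no reset: what is moved stays moved. The work goes in short steps, Python scripts to look and compute and a tool call to move; the robot and the scene stay as the last step left them, time stands still between calls to the robot, and variables do not carry over. Pictures are saved under pics/ and viewed, at most 14 in all, crops included, and the job is handed in when it is done.

Besides the shell and the picture viewer there is one more tool, called after ">>>" by a JSON object that holds its "api" and its "payload", one argument or row to a line. carry_out: Moves the arm, as the interface text tells. Its arguments: {"type":"object","properties":{"increments":{"type":"array","items":{"type":"array","items":{"type":"array","items":{"type":"number","minimum":-1,"maximum":1}}}},"jaw":{"type":"number"},"squeeze":{"type":"number"}},"required":["increments"]}

```bash
mkdir -p pics; ls; cat > h.py <<'E'
import numpy as np, cv2
from workcell import env
def px(c,X):
    p=c['R']@np.array(X)+c['t']; s=p[:2]/p[2]; s=s*(1+c['k1']*(s@s)); K=c['intrinsics']
    return K[0,0]*s[0]+K[0,2], K[1,1]*s[1]+K[1,2]
def cloud(c):
    K=c['intrinsics']; v,u=np.mgrid[0:480,0:640]
    d=np.stack([(u-K[0,2])/K[0,0],(v-K[1,2])/K[1,1]],-1); s=d.copy()
    for _ in range(8): s=d/(1+c['k1']*(s**2).sum(-1,keepdims=True))
    z=c['z_map'][...,None]; P=np.concatenate([s*z,z],-1)
    return (P-c['t'])@c['R']   # R^T (p-t)
E
python3 - <<'E'
from h import *
print(env.get_state())
for n in ('top','side'):
    c=env.read_camera(n); cv2.imwrite(f'pics/{n}0.png',c['frame']); print(n,-c['R'].T@c['t'],c['R'][2],c['k1'])
    np.savez(f'{n}0.npz',**c)
    for o in ('vase_1','cup_1','pot_lid','blue_tray','green_tray','yellow_tray','slip_jar'):
        for r in env.find_in(n,o): 
            print(o,round(r['score'],2),np.round(r['position'],3),np.round(px(c,r['position'])))
E
```

```text
pics
{'clock': 0.0, 'joint_pos': array([9.71424917e-01, 3.14025594e-01, 4.49478041e-02, 1.30360989e+00,
       4.32781212e-06, 1.43121005e+00]), 'qvel': array([-0.00013889,  0.00124939, -0.00047949, -0.00048101,  0.00103995,
        0.00076166]), 'tau': array([-2.52114049e-03, -4.80631399e+01,  2.98531365e+01,  1.95416354e-02,
       -2.95587870e-04, -1.23830213e-05]), 'tcp_pos': array([0.25487794, 0.51487209, 0.24938177]), 'orientation': array([-3.43529902e-04,  2.27872817e-01,  9.73690446e-01, -8.81077615e-04]), 'wrist_force': array([ 0.6319465 ,  0.8611301 , -0.29843681]), 'ft_torque': array([-0.01362274, -0.04072812, -0.02333365]), 'grip_force': 0.0, 'finger_gap': 0.08560477356491476}
top [ 4.15862307e-01 -6.96542050e-04  1.01997003e+00] [ 0.11602658  0.02097265 -0.99302466] -0.09543045168856275
vase_1 0.94 [0.452 0.302 0.073] [171. 283.]
vase_1 0.69 [ 0.44  -0.322  0.069] [514. 287.]
cup_1 0.6 [ 0.453 -0.217  0.034] [452. 281.]
cup_1 0.59 [ 0.439 -0.074  0.031] [376. 289.]
pot_lid 0.57 [0.454 0.071 0.012] [299. 282.]
pot_lid 0.54 [0.465 0.186 0.086] [232. 275.]
blue_tray 0.9 [ 0.609 -0.249  0.004] [463. 202.]
green_tray 0.89 [0.61  0.271 0.007] [199. 204.]
yellow_tray 0.69 [ 0.628 -0.029  0.006] [351. 193.]
slip_jar 0.75 [0.466 0.187 0.086] [232. 275.]
slip_jar 0.68 [ 0.438 -0.074  0.033] [376. 290.]
side [ 0.07816826 -0.55871068  0.51729431] [ 0.50450094  0.66804997 -0.54698084] 0.00893967914027724
vase_1 0.59 [ 0.426 -0.343  0.066] [445. 399.]
cup_1 0.72 [ 0.433 -0.086  0.05 ] [314. 291.]
cup_1 0.61 [ 0.448 -0.219  0.046] [382. 340.]
pot_lid 0.67 [0.447 0.067 0.012] [268. 260.]
blue_tray 0.59 [ 0.606 -0.256  0.008] [476. 330.]
green_tray 0.79 [0.611 0.26  0.005] [285. 196.]
slip_jar 0.58 [0.452 0.176 0.055] [238. 213.]
```

View pics/top0.png

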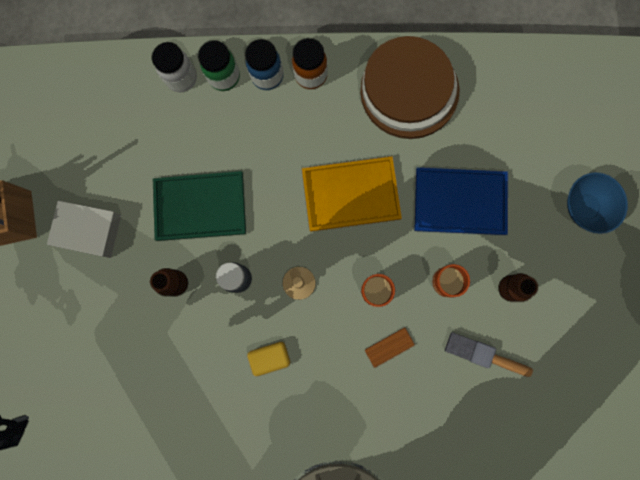

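View pics/side0.png

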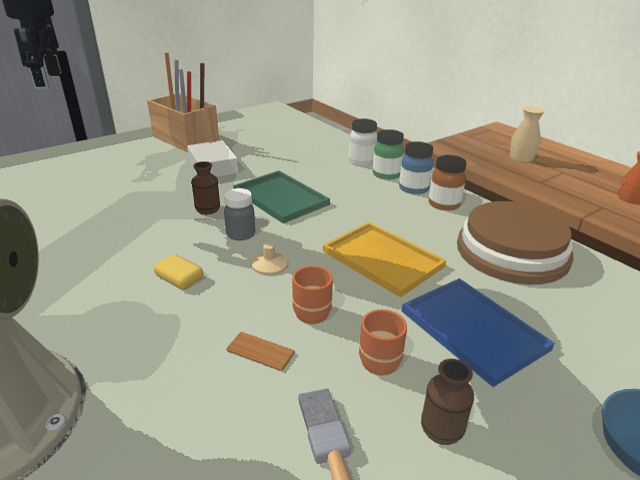

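```bash
cat > m.py <<'E'
from h import *
def circ(P,x,y,z0,z1,r=.05):
    m=(P[...,2]>z0)&(P[...,2]<z1)&(np.hypot(P[...,0]-x,P[...,1]-y)<r)
    q=P[m]; 
    if len(q)<5: return len(q)
    (a,b),rr=cv2.minEnclosingCircle(q[:,:2].astype(np.float32))
    return len(q),np.round([a,b,rr*2,np.percentile(q[:,2],98)],4)
def meas(top,side):
  for n,c in (('top',top),('side',side)):
    P=cloud(c)
    for o,x,y,z0,z1 in (('vaseL',.452,.302,.085,.12),('vaseR',.44,-.322,.085,.12),('vaseLb',.452,.302,.03,.065),('vaseRb',.44,-.322,.03,.065),('cupA',.453,-.217,.06,.09),('cupB',.439,-.074,.06,.09),('knob',.454,.071,.033,.06),('lid',.454,.071,.003,.017),('jar',.465,.187,.075,.1)):
        print(n,o,circ(P,x,y,z0,z1))
    hsv=cv2.cvtColor(c['frame'],cv2.COLOR_BGR2HSV)
    for o,h,x,y in (('blue',(95,130),.609,-.249),('green',(40,90),.61,.271),('yellow',(20,35),.628,-.029)):
        m=(hsv[...,0]>h[0])&(hsv[...,0]<h[1])&(hsv[...,1]>90)&(np.hypot(P[...,0]-x,P[...,1]-y)<.15)&(P[...,2]<.03)&(P[...,2]>-.01)
        q=P[m]
        if len(q)<20: print(o,len(q)); continue
        r=cv2.minAreaRect(q[:,:2].astype(np.float32)); 
        rim=q[q[:,2]>.0105]; fl=q[np.hypot(*(q[:,:2]-r[0]).T)<.04]
        print(n,o,len(q),np.round(r[0],4),np.round(r[1],3),round(r[2],1),'rim z',np.median(rim[:,2]).round(4) if len(rim) else 0,'floor',np.median(fl[:,2]).round(4) if len(fl) else 0)
if __name__=='__main__': meas(np.load('top0.npz'),np.load('side0.npz'))
E
python3 m.py
```

```text
top vaseL (343, array([0.4541, 0.315 , 0.0378, 0.1008]))
top vaseR (338, array([ 0.44  , -0.3359,  0.0394,  0.1013]))
top vaseLb (160, array([0.4538, 0.3146, 0.0526, 0.0648]))
top vaseRb (175, array([ 0.4399, -0.3353,  0.0527,  0.0649]))
top cupA (243, array([ 0.4539, -0.211 ,  0.0608,  0.0711]))
top cupB (231, array([ 0.4378, -0.075 ,  0.06  ,  0.071 ]))
top knob (91, array([0.454 , 0.0737, 0.0198, 0.0408]))
top lid (693, array([0.4638, 0.0716, 0.0823, 0.0142]))
top jar (582, array([0.4637, 0.1927, 0.0495, 0.0858]))
top blue 5855 [ 0.6135 -0.2456] [0.181 0.13 ] 86.8 rim z 0.0128 floor 0.0036
top green 5554 [0.6082 0.2714] [0.128 0.179] 4.1 rim z 0.0127 floor 0.0034
top yellow 4549 [ 0.6302 -0.0303] [0.132 0.185] 7.0 rim z 0.013 floor 0.0036
side vaseL (196, array([0.4531, 0.3123, 0.0394, 0.1014]))
side vaseR (784, array([ 0.4391, -0.3383,  0.0387,  0.1008]))
side vaseLb (412, array([0.4508, 0.3095, 0.0534, 0.0644]))
side vaseRb (964, array([ 0.4379, -0.3391,  0.0525,  0.0644]))
side cupA (694, array([ 0.4518, -0.2138,  0.0622,  0.0702]))
side cupB (563, array([ 0.4357, -0.0773,  0.0624,  0.0708]))
side knob (94, array([0.4531, 0.0718, 0.022 , 0.0408]))
side lid (547, array([0.4526, 0.0716, 0.0654, 0.0155]))
side jar (386, array([0.4611, 0.1901, 0.0527, 0.0863]))
side blue 7998 [ 0.6182 -0.2413] [0.195 0.146] 86.5 rim z 0.0135 floor 0.0048
side green 213 [0.6031 0.2691] [0.122 0.175] 4.0 rim z 0.0146 floor 0.0059
side yellow 1655 [ 0.6291 -0.0317] [0.135 0.181] 7.8 rim z 0.0144 floor 0.0059
```

The top view shows the dark vases at (168,282) and (518,287), cups at (377,290) and (451,281), and the lid at (299,282). The jar is at (233,276), the green tray at (199,205), the yellow at (351,193) and the blue at (461,201). The side view agrees. The network's jar report at (376,290) and its lid report at (232,275) are false. I'll refine the trays and swing over to the left vase.

>>> {"api": "carry_out", "payload": {
  "increments": [
    [[-0.12,-0.04,0,0,0,0.029],[-0.24,-0.08,0,0,0,0.058],[-0.36,-0.12,0,0,0,0.087],[-0.46,-0.16,0,0,0,0.116],[-0.535,-0.185,0,0,0,0.145]]
  ],
  "jaw": 0,
  "squeeze": 30
}}

```text
clock: 1.42
tcp_pos: [0.4554, 0.3117, 0.2505]
orientation: [0.0, 0.636, 0.772, 0.0]
wrist_force: [1.0, 0.5, -0.4]
finger_gap: 0.0853
grip_force: 0.0
```

```bash
cat > d.py <<'E'
import sys
from h import *
from scipy.spatial.transform import Rotation as Ro
s=env.get_state(); w,x,y,z=s['orientation']; R=Ro.from_quat([x,y,z,w])
T=Ro.from_matrix(np.array([[0,1,0],[1,0,0],[0,0,-1]]).T)
print('clock',s['clock'],'pos',s['tcp_pos'].round(4),'gap',s['finger_gap'].round(4),'grip',np.round(s['grip_force'],1),'F',s['wrist_force'].round(1),'j',s['joint_pos'].round(2))
print('turn',((R.inv()*T).as_rotvec()/2/np.pi).round(4))
for a in sys.argv[1:]:
    g=np.array(eval(a)); print(a,(R.inv().apply(g-s['tcp_pos'])/.5).round(4))
E
python3 d.py .4535,.3135,.25
python3 - <<'E'
from h import *
for n in ('top','side'):
    c=np.load(n+'0.npz'); P=cloud(c); hsv=cv2.cvtColor(c['frame'],cv2.COLOR_BGR2HSV)
    for o,h,x,y in (('blue',(95,130),.609,-.249),('green',(40,90),.61,.271),('yellow',(20,35),.628,-.029)):
        m=(hsv[...,0]>h[0])&(hsv[...,0]<h[1])&(hsv[...,1]>90)&(np.hypot(P[...,0]-x,P[...,1]-y)<.13)&(P[...,2]<.019)&(P[...,2]>.0095)
        q=P[m][:,:2]
        for _ in range(3):
            r=cv2.minAreaRect(q.astype(np.float32)); b=cv2.boxPoints(r)
            # robust: percentile extents in rect frame
            a=np.radians(r[2]); U=np.array([[np.cos(a),np.sin(a)],[-np.sin(a),np.cos(a)]])
            k=q@U.T; lo,hi=np.percentile(k,[.7,99.3],axis=0); q=q[((k>=lo-.001)&(k<=hi+.001)).all(1)]
        print(n,o,len(q),((lo+hi)/2@U).round(4),(hi-lo).round(3),round(r[2],1))
E
```

```text
top blue 956 [ 0.6113 -0.2452] [0.18  0.124] 87.0
top green 878 [0.6062 0.2712] [0.124 0.178] 4.1
top yellow 593 [ 0.628  -0.0294] [0.126 0.18 ] 7.1
side blue 1746 [ 0.6096 -0.2483] [0.179 0.126] 86.7
side green 71 [0.6032 0.2709] [0.122 0.172] 4.3
side yellow 315 [ 0.6264 -0.032 ] [0.126 0.18 ] 7.4Traceback (most recent call last):
  File "d.py", line 6, in <module>
    print('clock',s['clock'],'pos',s['tcp_pos'].round(4),'gap',s['finger_gap'].round(4),'grip',np.round(s['grip_force'],1),'F',s['wrist_force'].round(1),'j',s['joint_pos'].round(2))
                                                               ^^^^^^^^^^^^^^^^^^^^^
AttributeError: 'float' object has no attribute 'round'
```

```bash
sed -i "s/s\['finger_gap'\].round(4)/round(s['finger_gap'],4)/" d.py; python3 d.py .4535,.3135,.25
```

```text
clock 1.425 pos [0.4554 0.3117 0.2505] gap 0.0853 grip 0.0 F [ 1.   0.5 -0.4] j [ 0.45  0.27 -0.02  1.29 -0.    1.83]
turn [ 0.0001 -0.      0.0306]
.4535,.3135,.25 [ 0.0042 -0.003   0.001 ]
```

>>> {"api": "carry_out", "payload": {
  "increments": [
    [[0.004,-0.003,0,0,0,0.016],[0.004,-0.003,0,0,0,0.0306],[0.004,-0.003,0,0,0,0.0306]]
  ]
}}

```text
clock: 1.8
tcp_pos: [0.4521, 0.3152, 0.2504]
orientation: [-0.0, 0.704, 0.71, 0.0]
wrist_force: [-0.3, -0.6, -1.2]
finger_gap: 0.0852
grip_force: 0.0
```

```bash
python3 d.py .4535,.3135,.25 .4535,.3135,.053
```

```text
clock 1.8 pos [0.4521 0.3152 0.2504] gap 0.0852 grip 0.0 F [-0.3 -0.6 -1.2] j [ 0.46  0.27 -0.02  1.29  0.    2.03]
turn [ 0.     -0.      0.0013]
.4535,.3135,.25 [-0.0034  0.0027  0.0007]
.4535,.3135,.053 [-0.0035  0.0027  0.3947]
```

>>> {"api": "carry_out", "payload": {
  "increments": [
    [[-0.003,0.003,0.1,0,0,0.001],[-0.003,0.003,0.2,0,0,0.001],[-0.003,0.003,0.3,0,0,0.001],[-0.003,0.003,0.36,0,0,0.001],[-0.003,0.003,0.394,0,0,0.001]]
  ]
}}

```text
clock: 2.42
tcp_pos: [0.4522, 0.3135, 0.0513]
orientation: [-0.0, 0.706, 0.708, -0.001]
wrist_force: [0.3, 0.5, 0.3]
finger_gap: 0.0854
grip_force: 0.0
```

>>> {"api": "carry_out", "payload": {
  "increments": [
    [[0,0,0,0,0,0],[0,0,0,0,0,0],[0,0,0,0,0,0],[0,0,0,0,0,0]]
  ],
  "jaw": 1,
  "squeeze": 25
}}

```text
clock: 2.92
tcp_pos: [0.4541, 0.3143, 0.0543]
orientation: [0.0, 0.707, 0.708, 0.001]
wrist_force: [-0.6, 0.3, 2.5]
finger_gap: 0.0511
grip_force: 26.9
```

```bash
python3 d.py .4535,.3135,.053
```

```text
clock 2.925 pos [0.4541 0.3143 0.0543] gap 0.0511 grip 26.9 F [-0.6  0.3  2.5] j [ 0.46  0.41 -0.33  0.83  0.    2.03]
turn [ 0.0003 -0.0002  0.0003]
.4535,.3135,.053 [-0.0015 -0.0013  0.0026]
```

>>> {"api": "carry_out", "payload": {
  "increments": [
    [[0,0,-0.03,0,0,0],[0,0,-0.1,0,0,0],[0,0,-0.19,0,0,0],[0,0,-0.28,0,0,0],[0,0,-0.33,0,0,0]]
  ]
}}

```text
clock: 3.55
tcp_pos: [0.4542, 0.3142, 0.2222]
orientation: [0.001, 0.707, 0.708, 0.002]
wrist_force: [0.3, -0.4, -1.7]
finger_gap: 0.0512
grip_force: 26.7
```

>>> {"api": "carry_out", "payload": {
  "increments": [
    [[-0.04,0.01,0,0,0,0],[-0.12,0.03,0,0,0,0],[-0.21,0.054,0,0,0,0],[-0.3,0.077,0,0,0,0],[-0.4,0.1,0,0,0,0]]
  ]
}}

```text
clock: 4.18
tcp_pos: [0.5029, 0.1116, 0.2172]
orientation: [-0.001, 0.707, 0.708, -0.001]
wrist_force: [1.4, -0.2, -1.5]
finger_gap: 0.0509
grip_force: 26.7
```

>>> {"api": "carry_out", "payload": {
  "increments": [
    [[-0.1,0.026,0,0,0,0],[-0.2,0.052,0,0,0,0],[-0.3,0.077,0,0,0,0],[-0.4,0.1,0,0,0,0],[-0.5,0.13,0,0,0,0]]
  ]
}}

```text
clock: 4.8
tcp_pos: [0.5678, -0.1384, 0.2171]
orientation: [-0.001, 0.707, 0.707, -0.001]
wrist_force: [0.6, -0.2, -1.4]
finger_gap: 0.0509
grip_force: 26.7
```

>>> {"api": "carry_out", "payload": {
  "increments": [
    [[-0.09,0.02,0,0,0,0],[-0.18,0.04,0,0,0,0],[-0.25,0.06,0,0,0,0],[-0.29,0.075,0,0,0,0],[-0.302,0.078,0,0,0,0]]
  ]
}}

```text
clock: 5.42
tcp_pos: [0.607, -0.2888, 0.2165]
orientation: [-0.001, 0.707, 0.707, -0.0]
wrist_force: [-0.5, 1.0, -1.0]
finger_gap: 0.0509
grip_force: 26.7
```

```bash
python3 d.py .608,-.287,.22; python3 - <<'E'
from h import *
c=env.read_camera('side'); cv2.imwrite('pics/s1.png',c['frame'])
P=cloud(c); q=P[(np.hypot(P[...,0]-.608,P[...,1]+.287)<.027)&(P[...,2]>.1)&(P[...,2]<.22)]; print(len(q),np.percentile(q[:,2],[0,1,5]))
E
```

```text
clock 5.425 pos [ 0.607  -0.2888  0.2165] gap 0.0509 grip 26.7 F [-0.5  1.  -1. ] j [-0.56  0.52  0.28  1.33 -0.    1.01]
turn [-0.0004 -0.0002 -0.0002]
.608,-.287,.22 [ 0.0036  0.0019 -0.0071]
187 [0.16113704 0.16175716 0.1622273 ]
```

View pics/s1.png

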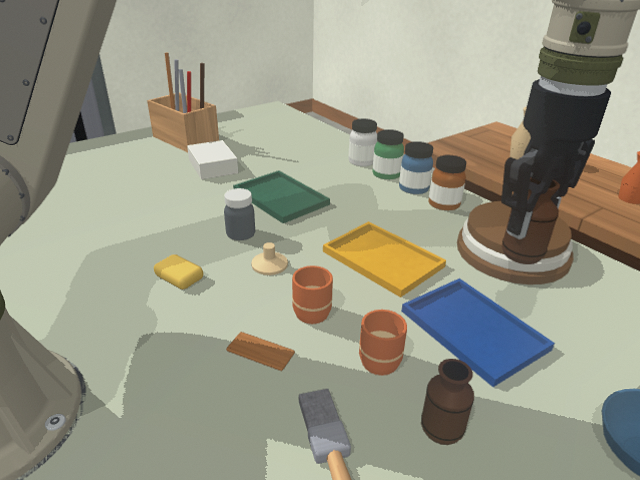

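The vase hangs upright between the fingers over the blue tray's right half, at about (530,235). Nothing else has moved. Lowering now.

>>> {"api": "carry_out", "payload": {
  "increments": [
    [[0.004,0.002,0.08,0,0,0],[0.004,0.002,0.17,0,0,0],[0.004,0.002,0.24,0,0,0],[0.004,0.002,0.28,0,0,0],[0.004,0.002,0.295,0,0,0]]
  ]
}}

```text
clock: 6.1
tcp_pos: [0.6077, -0.2832, 0.069]
orientation: [-0.002, 0.706, 0.708, -0.0]
wrist_force: [-0.4, -0.1, -0.9]
finger_gap: 0.0509
grip_force: 26.7
```

>>> {"api": "carry_out", "payload": {
  "increments": [
    [[0,0,0.002,0,0,0],[0,0,0.004,0,0,0],[0,0,0.006,0,0,0],[0,0,0.008,0,0,0],[0,0,0.008,0,0,0]]
  ]
}}

```text
clock: 6.72
tcp_pos: [0.6094, -0.2849, 0.0669]
orientation: [0.0, 0.707, 0.708, 0.0]
wrist_force: [0.4, 0.5, -1.8]
finger_gap: 0.051
grip_force: 26.7
```

```bash
python3 d.py .608,-.287,.06;python3 - <<'E'
from h import *
c=env.read_camera('side')
P=cloud(c); q=P[(np.hypot(P[...,0]-.608,P[...,1]+.287)<.035)&(P[...,2]<.13)]; 
# vase pixels dark
f=c['frame'].max(-1); m=(np.hypot(P[...,0]-.608,P[...,1]+.287)<.03)&(P[...,2]<.13)&(c['frame'][...,2]>c['frame'][...,0]+5)
q=P[m]; print(len(q),np.percentile(q[:,2],[0,1,5]))
E
```

```text
clock 6.725 pos [ 0.6094 -0.2849  0.0669] gap 0.051 grip 26.7 F [ 0.4  0.5 -1.8] j [-0.56  0.6   0.03  1.    0.    1.01]
turn [0.     0.     0.0002]
.608,-.287,.06 [-0.0041 -0.0028  0.0139]
1395 [0.01503428 0.0184162  0.02192847]
```

>>> {"api": "carry_out", "payload": {
  "increments": [
    [[-0.002,-0.002,0.003,0,0,0],[-0.002,-0.002,0.005,0,0,0],[-0.002,-0.002,0.007,0,0,0],[-0.002,-0.002,0.009,0,0,0]]
  ]
}}

```text
clock: 7.28
tcp_pos: [0.6083, -0.2859, 0.0622]
orientation: [-0.0, 0.707, 0.708, 0.0]
wrist_force: [-0.5, 0.6, -1.8]
finger_gap: 0.0507
grip_force: 26.7
```

>>> {"api": "carry_out", "payload": {
  "increments": [
    [[0,0,0.002,0,0,0],[0,0,0.003,0,0,0],[0,0,0.003,0,0,0]]
  ]
}}

```text
clock: 7.65
tcp_pos: [0.6083, -0.2859, 0.0607]
orientation: [-0.0, 0.707, 0.708, 0.0]
wrist_force: [-1.5, -0.3, -1.4]
finger_gap: 0.0511
grip_force: 26.7
```

```bash
python3 d.py .608,-.287,.06
```

```text
clock 7.65 pos [ 0.6083 -0.2859  0.0607] gap 0.0511 grip 26.7 F [-1.5 -0.3 -1.4] j [-0.56  0.6   0.02  0.99  0.    1.01]
turn [ 0.     -0.      0.0002]
.608,-.287,.06 [-0.0023 -0.0007  0.0015]
```

Step down until the force shows contact.

>>> {"api": "carry_out", "payload": {
  "increments": [
    [[0,0,0.001,0,0,0],[0,0,0.002,0,0,0],[0,0,0.002,0,0,0]]
  ]
}}

```text
clock: 8.02
tcp_pos: [0.6084, -0.286, 0.0603]
orientation: [0.0, 0.707, 0.708, 0.0]
wrist_force: [-1.7, 0.9, 2.9]
finger_gap: 0.051
grip_force: 27.1
```

>>> {"api": "carry_out", "payload": {
  "increments": [
    [[0,0,0.001,0,0,0],[0,0,0.002,0,0,0],[0,0,0.002,0,0,0]]
  ]
}}

```text
clock: 8.4
tcp_pos: [0.6084, -0.286, 0.0603]
orientation: [0.001, 0.707, 0.708, 0.0]
wrist_force: [-3.2, 2.6, 9.5]
finger_gap: 0.0507
grip_force: 27.8
```

>>> {"api": "carry_out", "payload": {
  "increments": [
    [[0,0,-0.003,0,0,0],[0,0,-0.003,0,0,0]]
  ]
}}

```text
clock: 8.65
tcp_pos: [0.6085, -0.286, 0.0603]
orientation: [0.0, 0.707, 0.708, 0.0]
wrist_force: [-0.6, 1.2, 2.1]
finger_gap: 0.051
grip_force: 27.0
```

>>> {"api": "carry_out", "payload": {
  "increments": [
    [[0,0,0,0,0,0],[0,0,0,0,0,0],[0,0,0,0,0,0],[0,0,0,0,0,0]]
  ],
  "jaw": 0
}}

```text
clock: 9.15
tcp_pos: [0.6083, -0.2859, 0.0602]
orientation: [-0.0, 0.707, 0.708, 0.0]
wrist_force: [-0.5, -0.2, 0.3]
finger_gap: 0.0852
grip_force: 0.0
```

>>> {"api": "carry_out", "payload": {
  "increments": [
    [[0,0,-0.03,0,0,0],[0,0,-0.1,0,0,0],[0,0,-0.18,0,0,0],[0,0,-0.25,0,0,0],[0,0,-0.28,0,0,0]]
  ]
}}

```text
clock: 9.78
tcp_pos: [0.6095, -0.2865, 0.2041]
orientation: [0.003, 0.707, 0.708, 0.001]
wrist_force: [-0.9, -0.5, 0.8]
finger_gap: 0.0853
grip_force: 0.0
```

>>> {"api": "carry_out", "payload": {
  "increments": [
    [[-0.02,-0.08,0,0,0,0],[-0.05,-0.16,0,0,0,0],[-0.08,-0.26,0,0,0,0],[-0.1,-0.33,0,0,0,0],[-0.102,-0.338,0,0,0,0]]
  ]
}}

```text
clock: 10.4
tcp_pos: [0.4372, -0.3374, 0.2001]
orientation: [-0.001, 0.708, 0.707, 0.0]
wrist_force: [0.6, -0.3, 0.4]
finger_gap: 0.0854
grip_force: 0.0
```

```bash
python3 - <<'E'
from m import *
c=env.read_camera('side'); t=env.read_camera('top'); cv2.imwrite('pics/s2.png',c['frame'])
for n,d in (('side',c),('top',t)):
    P=cloud(d); print(n,circ(P,.608,-.287,.085,.12),circ(P,.608,-.287,.03,.065),circ(P,.44,-.337,.03,.065))
E
python3 d.py .4395,-.337,.053
```

```text
side (397, array([ 0.6072, -0.2897,  0.0387,  0.1066])) (782, array([ 0.6029, -0.2893,  0.0511,  0.0645])) (978, array([ 0.4375, -0.339 ,  0.0526,  0.0643]))
top (349, array([ 0.6073, -0.2856,  0.0391,  0.1072])) (152, array([ 0.6037, -0.281 ,  0.0502,  0.0643])) (174, array([ 0.4396, -0.3355,  0.0524,  0.0648]))
clock 10.5 pos [ 0.4392 -0.3373  0.2002] gap 0.0853 grip 0.0 F [ 0.8  0.3 -0.8] j [-0.8   0.29 -0.11  1.17  0.    0.77]
turn [ 0. -0.  0.]
.4395,-.337,.053 [0.0005 0.0006 0.2945]
```

View pics/s2.png

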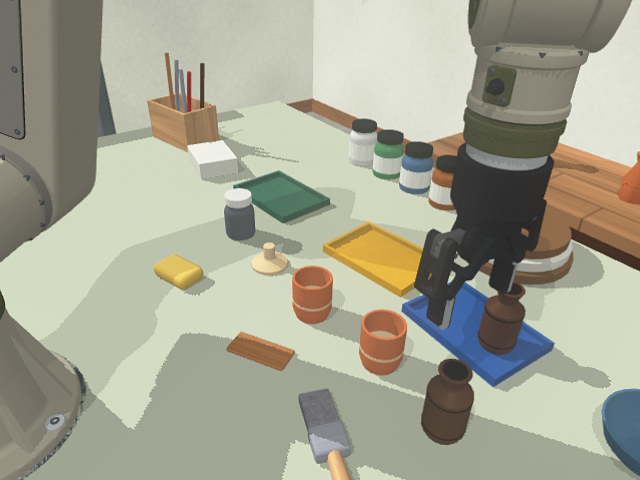

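The first vase stands upright in the blue tray at about (502,318), with its mouth at 0.1066 m. The gripper hangs over the second vase.

>>> {"api": "carry_out", "payload": {
  "increments": [
    [[0,0,0.08,0,0,0],[0,0,0.16,0,0,0],[0,0,0.23,0,0,0],[0,0,0.28,0,0,0],[0,0,0.2945,0,0,0]]
  ]
}}

```text
clock: 11.12
tcp_pos: [0.4397, -0.3357, 0.051]
orientation: [-0.002, 0.706, 0.708, 0.0]
wrist_force: [-0.6, 0.9, -0.2]
finger_gap: 0.0854
grip_force: 0.0
```

>>> {"api": "carry_out", "payload": {
  "increments": [
    [[0,0,0,0,0,0],[0,0,0,0,0,0],[0,0,0,0,0,0],[0,0,0,0,0,0]]
  ],
  "jaw": 1,
  "squeeze": 25
}}

```text
clock: 11.62
tcp_pos: [0.4405, -0.3379, 0.0544]
orientation: [0.002, 0.707, 0.708, 0.0]
wrist_force: [1.7, 0.5, 4.8]
finger_gap: 0.051
grip_force: 26.8
```

```bash
python3 d.py .613,-.207,.053
```

```text
clock 11.625 pos [ 0.4405 -0.3379  0.0544] gap 0.051 grip 26.8 F [1.7 0.5 4.8] j [-0.8   0.41 -0.32  0.83  0.    0.77]
turn [0.0004 0.0003 0.0002]
.613,-.207,.053 [0.2614 0.3455 0.0031]
```

>>> {"api": "carry_out", "payload": {
  "increments": [
    [[0,0,-0.03,0,0,0],[0,0,-0.1,0,0,0],[0,0,-0.19,0,0,0],[0,0,-0.28,0,0,0],[0,0,-0.33,0,0,0]]
  ]
}}

```text
clock: 12.25
tcp_pos: [0.4395, -0.3375, 0.2214]
orientation: [0.001, 0.707, 0.708, -0.0]
wrist_force: [0.3, -1.0, -1.7]
finger_gap: 0.0513
grip_force: 26.7
```

>>> {"api": "carry_out", "payload": {
  "increments": [
    [[0.04,0.05,0,0,0,0],[0.1,0.135,0,0,0,0],[0.17,0.23,0,0,0,0],[0.235,0.31,0,0,0,0],[0.261,0.346,0,0,0,0]]
  ]
}}

```text
clock: 12.88
tcp_pos: [0.6135, -0.204, 0.2183]
orientation: [-0.0, 0.706, 0.709, -0.0]
wrist_force: [-0.2, -0.2, -1.2]
finger_gap: 0.0516
grip_force: 26.7
```

>>> {"api": "carry_out", "payload": {
  "increments": [
    [[0,0,0.06,0,0,0],[0,0,0.15,0,0,0],[0,0,0.23,0,0,0],[0,0,0.28,0,0,0],[0,0,0.3,0,0,0]]
  ]
}}

```text
clock: 13.5
tcp_pos: [0.6107, -0.2058, 0.0665]
orientation: [-0.002, 0.707, 0.708, -0.001]
wrist_force: [-0.4, -0.3, -1.5]
finger_gap: 0.0511
grip_force: 26.7
```

>>> {"api": "carry_out", "payload": {
  "increments": [
    [[0,0,0.003,0,0,0],[0,0,0.007,0,0,0],[0,0,0.01,0,0,0],[0,0,0.012,0,0,0],[0,0,0.012,0,0,0]]
  ]
}}

```text
clock: 14.12
tcp_pos: [0.6123, -0.2064, 0.0623]
orientation: [0.0, 0.707, 0.708, 0.0]
wrist_force: [0.1, -1.0, -2.1]
finger_gap: 0.0511
grip_force: 26.8
```

```bash
python3 d.py .613,-.207,.06
```

```text
clock 14.125 pos [ 0.6123 -0.2064  0.0623] gap 0.0511 grip 26.8 F [ 0.1 -1.  -2.1] j [-0.45  0.56 -0.05  0.96  0.    1.12]
turn [0.0001 0.     0.0002]
.613,-.207,.06 [-0.0012  0.0013  0.0045]
```

>>> {"api": "carry_out", "payload": {
  "increments": [
    [[0,0,0.001,0,0,0],[0,0,0.002,0,0,0],[0,0,0.003,0,0,0],[0,0,0.003,0,0,0]]
  ]
}}

```text
clock: 14.62
tcp_pos: [0.6122, -0.2064, 0.0605]
orientation: [-0.0, 0.707, 0.708, 0.0]
wrist_force: [0.7, -0.4, -1.9]
finger_gap: 0.0512
grip_force: 26.8
```

>>> {"api": "carry_out", "payload": {
  "increments": [
    [[0,0,0.001,0,0,0],[0,0,0.0015,0,0,0],[0,0,0.0015,0,0,0]]
  ]
}}

```text
clock: 15.0
tcp_pos: [0.6123, -0.2063, 0.0603]
orientation: [0.0, 0.707, 0.708, 0.0]
wrist_force: [-2.7, 1.5, 4.3]
finger_gap: 0.0516
grip_force: 27.2
```

>>> {"api": "carry_out", "payload": {
  "increments": [
    [[0,0,-0.001,0,0,0],[0,0,-0.001,0,0,0],[0,0,-0.001,0,0,0],[0,0,-0.001,0,0,0],[0,0,-0.001,0,0,0]]
  ],
  "jaw": 0
}}

```text
clock: 15.62
tcp_pos: [0.6122, -0.2064, 0.0602]
orientation: [-0.0, 0.707, 0.708, 0.0]
wrist_force: [-0.2, 0.7, 0.9]
finger_gap: 0.0856
grip_force: 0.0
```

>>> {"api": "carry_out", "payload": {
  "increments": [
    [[0,0,-0.03,0,0,0],[0,0,-0.1,0,0,0],[0,0,-0.18,0,0,0],[0,0,-0.25,0,0,0],[0,0,-0.28,0,0,0]]
  ]
}}

```text
clock: 16.25
tcp_pos: [0.6134, -0.2069, 0.204]
orientation: [0.002, 0.707, 0.708, 0.001]
wrist_force: [-0.4, 0.2, -0.4]
finger_gap: 0.0855
grip_force: 0.0
```

>>> {"api": "carry_out", "payload": {
  "increments": [
    [[-0.002,-0.06,0,0,0,0],[-0.005,-0.15,0,0,0,0],[-0.008,-0.24,0,0,0,0],[-0.012,-0.3,0,0,0,0],[-0.012,-0.319,0,0,0,0]]
  ]
}}

```text
clock: 16.88
tcp_pos: [0.451, -0.2123, 0.2002]
orientation: [-0.0, 0.707, 0.707, -0.0]
wrist_force: [-0.1, -0.1, -0.5]
finger_gap: 0.0853
grip_force: 0.0
```

```bash
python3 - <<'E'
from m import *
c=env.read_camera('side'); t=env.read_camera('top')
for n,d in (('side',c),('top',t)):
    P=cloud(d); print(n,circ(P,.613,-.207,.085,.12),circ(P,.608,-.287,.085,.12),circ(P,.453,-.2125,.06,.08),circ(P,.437,-.076,.06,.08))
E
python3 d.py .453,-.2125,.045
```

```text
side (490, array([ 0.6106, -0.2074,  0.0385,  0.1075])) (577, array([ 0.6068, -0.287 ,  0.0403,  0.1065])) (689, array([ 0.4518, -0.2145,  0.0627,  0.0701])) (571, array([ 0.4366, -0.0784,  0.0624,  0.071 ]))
top (343, array([ 0.611 , -0.2045,  0.0381,  0.1072])) (347, array([ 0.6083, -0.2845,  0.0392,  0.1071])) (209, array([ 0.4535, -0.2109,  0.0606,  0.071 ])) (235, array([ 0.4376, -0.0749,  0.0599,  0.0713]))
clock 16.975 pos [ 0.4523 -0.2126  0.2004] gap 0.0856 grip 0.0 F [ 0.1 -0.5 -0.8] j [-0.6   0.19 -0.24  1.14  0.    0.97]
turn [ 0.     -0.      0.0001]
.453,-.2125,.045 [2.000e-04 1.400e-03 3.107e-01]
```

>>> {"api": "carry_out", "payload": {
  "increments": [
    [[0,0.001,0.08,0,0,0],[0,0.001,0.17,0,0,0],[0,0.001,0.25,0,0,0],[0,0.001,0.295,0,0,0],[0,0.001,0.31,0,0,0]]
  ]
}}

```text
clock: 17.6
tcp_pos: [0.4534, -0.212, 0.0435]
orientation: [-0.001, 0.706, 0.708, -0.0]
wrist_force: [0.2, 0.1, -0.1]
finger_gap: 0.0852
grip_force: 0.0
```

>>> {"api": "carry_out", "payload": {
  "increments": [
    [[0,0,0,0,0,0],[0,0,0,0,0,0],[0,0,0,0,0,0],[0,0,0,0,0,0]]
  ],
  "jaw": 1,
  "squeeze": 22
}}

```text
clock: 18.1
tcp_pos: [0.4539, -0.213, 0.0461]
orientation: [0.001, 0.707, 0.708, 0.0]
wrist_force: [-0.4, 0.7, 1.2]
finger_gap: 0.0604
grip_force: 24.3
```

>>> {"api": "carry_out", "payload": {
  "increments": [
    [[0,0,-0.03,0,0,0],[0,0,-0.09,0,0,0],[0,0,-0.16,0,0,0],[0,0,-0.23,0,0,0],[0,0,-0.25,0,0,0]]
  ]
}}

```text
clock: 18.73
tcp_pos: [0.4544, -0.2134, 0.1734]
orientation: [0.002, 0.707, 0.708, 0.0]
wrist_force: [-0.3, -0.3, -1.5]
finger_gap: 0.0606
grip_force: 24.4
```

```bash
python3 d.py .602,.311,.17
```

```text
clock 18.725 pos [ 0.4544 -0.2134  0.1734] gap 0.0606 grip 24.4 F [-0.3 -0.3 -1.5] j [-0.6   0.21 -0.29  1.07  0.    0.97]
turn [0.0007 0.0004 0.0002]
.602,.311,.17 [1.0484 0.2966 0.0051]
```

>>> {"api": "carry_out", "payload": {
  "increments": [
    [[0.04,0.011,0,0,0,0],[0.12,0.034,0,0,0,0],[0.21,0.06,0,0,0,0],[0.3,0.085,0,0,0,0],[0.4,0.113,0,0,0,0]]
  ]
}}

```text
clock: 19.35
tcp_pos: [0.5092, -0.0112, 0.1697]
orientation: [-0.0, 0.707, 0.707, -0.0]
wrist_force: [-0.3, 0.3, -0.2]
finger_gap: 0.0607
grip_force: 24.4
```

>>> {"api": "carry_out", "payload": {
  "increments": [
    [[0.1,0.028,0,0,0,0],[0.2,0.057,0,0,0,0],[0.29,0.082,0,0,0,0],[0.38,0.107,0,0,0,0],[0.46,0.13,0,0,0,0]]
  ]
}}

```text
clock: 19.98
tcp_pos: [0.5738, 0.2192, 0.1694]
orientation: [-0.0, 0.706, 0.708, -0.001]
wrist_force: [0.2, -1.3, 0.2]
finger_gap: 0.0605
grip_force: 24.4
```

>>> {"api": "carry_out", "payload": {
  "increments": [
    [[0.08,0.023,0,0,0,0],[0.14,0.04,0,0,0,0],[0.18,0.051,0,0,0,0],[0.187,0.053,0,0,0,0],[0.187,0.053,0,0,0,0]]
  ]
}}

```text
clock: 20.6
tcp_pos: [0.6, 0.3106, 0.1696]
orientation: [-0.0, 0.707, 0.708, -0.001]
wrist_force: [-0.6, 0.2, -1.2]
finger_gap: 0.0606
grip_force: 24.4
```

```bash
python3 d.py .602,.311,.051
```

```text
clock 20.6 pos [0.6    0.3106 0.1696] gap 0.0606 grip 24.4 F [-0.6  0.2 -1.2] j [ 0.36  0.54  0.2   1.23 -0.    1.93]
turn [-0.0002  0.0001  0.0002]
.602,.311,.051 [0.001  0.0043 0.2372]
```

>>> {"api": "carry_out", "payload": {
  "increments": [
    [[0.001,0.004,0.06,0,0,0],[0.001,0.004,0.13,0,0,0],[0.001,0.004,0.19,0,0,0],[0.001,0.004,0.217,0,0,0],[0.001,0.004,0.225,0,0,0]]
  ]
}}

```text
clock: 21.22
tcp_pos: [0.6022, 0.3107, 0.0574]
orientation: [-0.0, 0.707, 0.707, -0.001]
wrist_force: [1.0, 0.5, -0.6]
finger_gap: 0.0609
grip_force: 24.4
```

>>> {"api": "carry_out", "payload": {
  "increments": [
    [[0,0,0.002,0,0,0],[0,0,0.004,0,0,0],[0,0,0.006,0,0,0],[0,0,0.008,0,0,0],[0,0,0.008,0,0,0]]
  ]
}}

```text
clock: 21.85
tcp_pos: [0.6025, 0.3117, 0.0538]
orientation: [-0.0, 0.707, 0.708, 0.0]
wrist_force: [-0.1, -0.0, -2.2]
finger_gap: 0.0602
grip_force: 24.4
```

>>> {"api": "carry_out", "payload": {
  "increments": [
    [[0,0,0.001,0,0,0],[0,0,0.002,0,0,0],[0,0,0.003,0,0,0],[0,0,0.003,0,0,0]]
  ]
}}

```text
clock: 22.35
tcp_pos: [0.6025, 0.3116, 0.0523]
orientation: [-0.0, 0.707, 0.708, 0.0]
wrist_force: [-0.3, 0.2, -1.3]
finger_gap: 0.0606
grip_force: 24.4
```

>>> {"api": "carry_out", "payload": {
  "increments": [
    [[0,0,0.001,0,0,0],[0,0,0.002,0,0,0],[0,0,0.002,0,0,0]]
  ]
}}

```text
clock: 22.72
tcp_pos: [0.6026, 0.3116, 0.0521]
orientation: [0.0, 0.707, 0.708, 0.0]
wrist_force: [-2.7, -1.1, 5.2]
finger_gap: 0.0608
grip_force: 24.8
```

>>> {"api": "carry_out", "payload": {
  "increments": [
    [[0,0,-0.0015,0,0,0],[0,0,-0.0015,0,0,0],[0,0,-0.0015,0,0,0],[0,0,-0.0015,0,0,0],[0,0,-0.0015,0,0,0]]
  ],
  "jaw": 0
}}

```text
clock: 23.35
tcp_pos: [0.6025, 0.3116, 0.052]
orientation: [-0.0, 0.707, 0.708, -0.0]
wrist_force: [0.4, -0.1, 0.1]
finger_gap: 0.0855
grip_force: 0.0
```

>>> {"api": "carry_out", "payload": {
  "increments": [
    [[0,0,-0.03,0,0,0],[0,0,-0.1,0,0,0],[0,0,-0.17,0,0,0],[0,0,-0.23,0,0,0],[0,0,-0.25,0,0,0]]
  ]
}}

```text
clock: 23.98
tcp_pos: [0.6038, 0.3121, 0.1807]
orientation: [0.001, 0.707, 0.708, 0.002]
wrist_force: [0.3, -0.0, 0.2]
finger_gap: 0.0849
grip_force: 0.0
```

>>> {"api": "carry_out", "payload": {
  "increments": [
    [[-0.06,-0.026,0,0,0,0],[-0.16,-0.068,0,0,0,0],[-0.26,-0.11,0,0,0,0],[-0.36,-0.154,0,0,0,0],[-0.46,-0.197,0,0,0,0]]
  ]
}}

```text
clock: 24.6
tcp_pos: [0.5031, 0.08, 0.1766]
orientation: [-0.0, 0.707, 0.708, -0.0]
wrist_force: [0.3, -0.3, -0.1]
finger_gap: 0.0854
grip_force: 0.0
```

>>> {"api": "carry_out", "payload": {
  "increments": [
    [[-0.1,-0.043,0,0,0,0],[-0.19,-0.081,0,0,0,0],[-0.27,-0.115,0,0,0,0],[-0.315,-0.134,0,0,0,0],[-0.315,-0.134,0,0,0,0]]
  ]
}}

```text
clock: 25.22
tcp_pos: [0.4367, -0.0772, 0.1768]
orientation: [-0.0, 0.708, 0.706, -0.0]
wrist_force: [0.3, 0.7, 0.2]
finger_gap: 0.0854
grip_force: 0.0
```

```bash
python3 - <<'E'
from m import *
c=env.read_camera('side'); t=env.read_camera('top'); cv2.imwrite('pics/t3.png',t['frame'])
for n,d in (('side',c),('top',t)):
    P=cloud(d); print(n,circ(P,.602,.311,.06,.09),circ(P,.437,-.076,.06,.08))
E
python3 d.py .437,-.076,.045
```

```text
side (134, array([0.5993, 0.3103, 0.06  , 0.0771])) (558, array([ 0.4366, -0.0779,  0.0621,  0.0707]))
top (335, array([0.602 , 0.3125, 0.0608, 0.0766])) 0
clock 25.325 pos [ 0.4375 -0.0759  0.1769] gap 0.0853 grip 0.0 F [-0.7  0.5 -0.6] j [-0.35  0.1  -0.41  1.06  0.    1.22]
turn [-0.     -0.0001  0.0001]
.437,-.076,.045 [-0.0003 -0.001   0.2638]
```

View pics/t3.png

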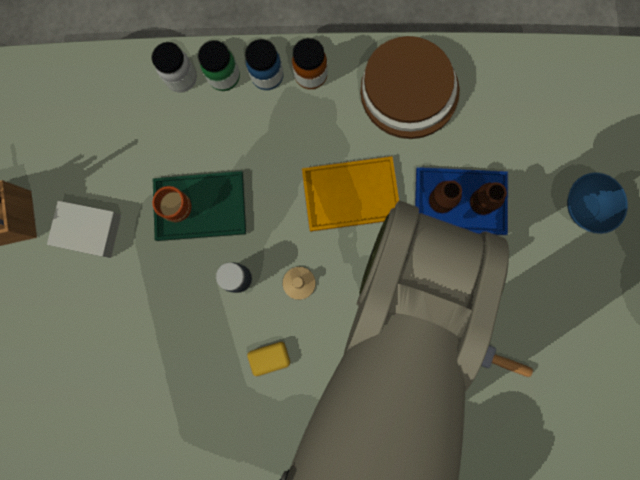

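The first cup stands in the green tray's left half at (171,204), and both vases stand in the blue tray at (446,196) and (488,198). The jar and lid are undisturbed. Next is the second cup.

>>> {"api": "carry_out", "payload": {
  "increments": [
    [[0,-0.001,0.07,0,0,0],[0,-0.001,0.14,0,0,0],[0,-0.001,0.21,0,0,0],[0,-0.001,0.25,0,0,0],[0,-0.001,0.264,0,0,0]]
  ]
}}

```text
clock: 25.95
tcp_pos: [0.4364, -0.0747, 0.0437]
orientation: [-0.001, 0.706, 0.708, -0.0]
wrist_force: [0.0, -0.1, -0.0]
finger_gap: 0.0856
grip_force: 0.0
```

>>> {"api": "carry_out", "payload": {
  "increments": [
    [[0,0,0,0,0,0],[0,0,0,0,0,0],[0,0,0,0,0,0],[0,0,0,0,0,0]]
  ],
  "jaw": 1,
  "squeeze": 22
}}

```text
clock: 26.45
tcp_pos: [0.4379, -0.0763, 0.0459]
orientation: [0.001, 0.707, 0.708, 0.001]
wrist_force: [0.2, 1.2, 5.6]
finger_gap: 0.0591
grip_force: 24.3
```

>>> {"api": "carry_out", "payload": {
  "increments": [
    [[0,0,-0.03,0,0,0],[0,0,-0.09,0,0,0],[0,0,-0.16,0,0,0],[0,0,-0.23,0,0,0],[0,0,-0.25,0,0,0]]
  ]
}}

```text
clock: 27.08
tcp_pos: [0.4383, -0.0767, 0.1721]
orientation: [0.002, 0.707, 0.708, 0.001]
wrist_force: [0.6, -1.2, -1.2]
finger_gap: 0.0582
grip_force: 24.4
```

```bash
python3 d.py .608,.231,.17
```

```text
clock 27.075 pos [ 0.4383 -0.0767  0.1721] gap 0.0582 grip 24.4 F [ 0.6 -1.2 -1.2] j [-0.35  0.1  -0.42  1.05 -0.    1.22]
turn [0.0006 0.0002 0.0002]
.608,.231,.17 [0.615  0.3402 0.0046]
```

```bash
python3 - <<'E'
from m import *
c=env.read_camera('side'); print(env.get_state()['finger_gap'],env.get_state()['grip_force'])
P=cloud(c); q=P[(np.hypot(P[...,0]-.437,P[...,1]+.076)<.045)&(P[...,2]>.09)&(P[...,2]<.22)&(c['frame'][...,2]>c['frame'][...,0]*1.6)&(c['frame'][...,2]>60)]
print(len(q),np.percentile(q[:,2],[0,1,99,100]))
u,v=map(int,px(c,[.437,-.076,.16])); cv2.imwrite('pics/s4.png',cv2.resize(c['frame'][max(v-110,0):v+110,u-110:u+110],None,fx=2.5,fy=2.5))
E
```

```text
0.058835012168093934 24.35933790751733
2003 [0.12601987 0.12806642 0.19625961 0.21285301]
```

View pics/s4.png

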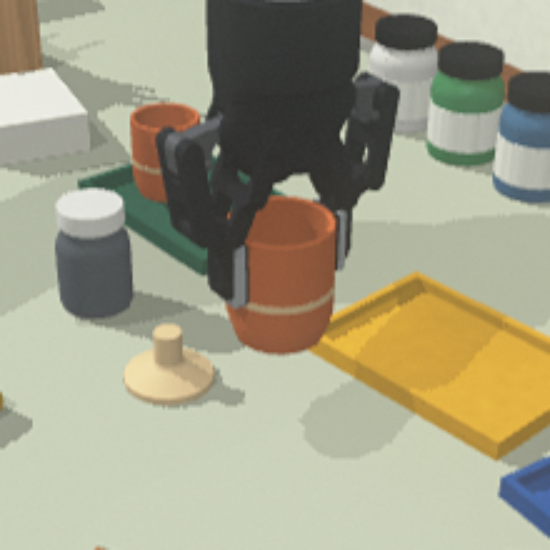

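The crop shows the cup held upright and level, with the fingers on either side and its foot 45 mm below the TCP. Carrying on.

>>> {"api": "carry_out", "payload": {
  "increments": [
    [[0.04,0.022,0,0,0,0],[0.11,0.061,0,0,0,0],[0.19,0.105,0,0,0,0],[0.27,0.149,0,0,0,0],[0.36,0.199,0,0,0,0]]
  ]
}}

```text
clock: 27.75
tcp_pos: [0.536, 0.105, 0.1682]
orientation: [-0.001, 0.707, 0.707, -0.001]
wrist_force: [-0.4, -0.9, -0.7]
finger_gap: 0.0587
grip_force: 24.3
```

>>> {"api": "carry_out", "payload": {
  "increments": [
    [[0.09,0.05,0,0,0,0],[0.17,0.094,0,0,0,0],[0.23,0.127,0,0,0,0],[0.255,0.141,0,0,0,0],[0.255,0.141,0,0,0,0]]
  ]
}}

```text
clock: 28.38
tcp_pos: [0.6061, 0.2318, 0.1684]
orientation: [-0.001, 0.706, 0.708, -0.001]
wrist_force: [-0.3, 0.6, -1.3]
finger_gap: 0.0587
grip_force: 24.3
```

```bash
python3 d.py .608,.231,.052
```

```text
clock 28.375 pos [0.6061 0.2318 0.1684] gap 0.0587 grip 24.3 F [-0.3  0.6 -1.3] j [ 0.24  0.49  0.11  1.19 -0.    1.81]
turn [-0.0004  0.0001  0.0004]
.608,.231,.052 [-0.0013  0.0044  0.2328]
```

>>> {"api": "carry_out", "payload": {
  "increments": [
    [[-0.001,0.004,0.06,0,0,0],[-0.001,0.004,0.13,0,0,0],[-0.001,0.004,0.19,0,0,0],[-0.001,0.004,0.217,0,0,0],[-0.001,0.004,0.225,0,0,0]]
  ]
}}

```text
clock: 29.0
tcp_pos: [0.608, 0.2301, 0.0571]
orientation: [-0.0, 0.707, 0.707, -0.001]
wrist_force: [-0.7, -0.5, -1.5]
finger_gap: 0.0586
grip_force: 24.3
```

>>> {"api": "carry_out", "payload": {
  "increments": [
    [[0,0,0.002,0,0,0],[0,0,0.004,0,0,0],[0,0,0.006,0,0,0],[0,0,0.008,0,0,0],[0,0,0.008,0,0,0]]
  ]
}}

```text
clock: 29.62
tcp_pos: [0.6086, 0.2312, 0.0536]
orientation: [-0.0, 0.707, 0.708, 0.0]
wrist_force: [0.2, 0.9, -1.3]
finger_gap: 0.0585
grip_force: 24.3
```

>>> {"api": "carry_out", "payload": {
  "increments": [
    [[0,0,0.001,0,0,0],[0,0,0.002,0,0,0],[0,0,0.002,0,0,0]]
  ]
}}

```text
clock: 30.0
tcp_pos: [0.6086, 0.2311, 0.0525]
orientation: [-0.0, 0.707, 0.708, -0.0]
wrist_force: [-0.0, 0.5, -1.0]
finger_gap: 0.059
grip_force: 24.3
```

>>> {"api": "carry_out", "payload": {
  "increments": [
    [[0,0,0.001,0,0,0],[0,0,0.002,0,0,0],[0,0,0.002,0,0,0]]
  ]
}}

```text
clock: 30.38
tcp_pos: [0.6087, 0.2311, 0.0519]
orientation: [0.0, 0.707, 0.708, 0.0]
wrist_force: [-1.1, -0.0, 1.5]
finger_gap: 0.0584
grip_force: 24.5
```

>>> {"api": "carry_out", "payload": {
  "increments": [
    [[0,0,0.001,0,0,0],[0,0,0.001,0,0,0]]
  ]
}}

```text
clock: 30.62
tcp_pos: [0.6087, 0.2311, 0.0519]
orientation: [0.0, 0.707, 0.708, 0.0]
wrist_force: [-2.9, -0.1, 4.9]
finger_gap: 0.059
grip_force: 24.8
```

>>> {"api": "carry_out", "payload": {
  "increments": [
    [[0,0,-0.0015,0,0,0],[0,0,-0.0015,0,0,0],[0,0,-0.0015,0,0,0],[0,0,-0.0015,0,0,0],[0,0,-0.0015,0,0,0]]
  ],
  "jaw": 0
}}

```text
clock: 31.25
tcp_pos: [0.6086, 0.2311, 0.0517]
orientation: [-0.0, 0.707, 0.708, 0.0]
wrist_force: [-0.9, -0.7, 1.3]
finger_gap: 0.0853
grip_force: 0.0
```

>>> {"api": "carry_out", "payload": {
  "increments": [
    [[0,0,-0.03,0,0,0],[0,0,-0.1,0,0,0],[0,0,-0.17,0,0,0],[0,0,-0.23,0,0,0],[0,0,-0.25,0,0,0]]
  ]
}}

```text
clock: 31.88
tcp_pos: [0.61, 0.2314, 0.1803]
orientation: [0.001, 0.707, 0.708, 0.002]
wrist_force: [0.7, 0.3, -0.7]
finger_gap: 0.0855
grip_force: 0.0
```

>>> {"api": "carry_out", "payload": {
  "increments": [
    [[-0.06,-0.06,0,0,0,0],[-0.14,-0.138,0,0,0,0],[-0.22,-0.216,0,0,0,0],[-0.29,-0.285,0,0,0,0],[-0.316,-0.31,0,0,0,0]]
  ]
}}

```text
clock: 32.5
tcp_pos: [0.4514, 0.0717, 0.1764]
orientation: [-0.001, 0.707, 0.707, -0.001]
wrist_force: [0.2, -0.2, 0.1]
finger_gap: 0.0856
grip_force: 0.0
```

```bash
python3 - <<'E'
from m import *
c=env.read_camera('side'); t=env.read_camera('top')
for n,d in (('side',c),('top',t)):
    P=cloud(d); print(n,circ(P,.608,.231,.06,.09),circ(P,.602,.311,.06,.09),circ(P,.4535,.073,.033,.05),circ(P,.462,.191,.075,.1))
E
python3 d.py .4535,.073,.039
```

```text
side (399, array([0.6046, 0.2397, 0.0826, 0.0767])) (387, array([0.6013, 0.3089, 0.0643, 0.0767])) (96, array([0.453 , 0.071 , 0.0223, 0.0412])) (388, array([0.4621, 0.1887, 0.0526, 0.086 ]))
top (169, array([0.6107, 0.2316, 0.0596, 0.0759])) (334, array([0.6023, 0.3124, 0.0616, 0.0759])) 0 0
clock 32.6 pos [0.4528 0.0721 0.1768] gap 0.0855 grip 0.0 F [ 0.2  0.4 -0.3] j [-0.02  0.13 -0.38  1.07  0.    1.55]
turn [-0.     -0.     -0.0001]
.4535,.073,.039 [0.0018 0.0014 0.2756]
```

>>> {"api": "carry_out", "payload": {
  "increments": [
    [[0.002,0.001,0.07,0,0,0],[0.002,0.001,0.15,0,0,0],[0.002,0.001,0.22,0,0,0],[0.002,0.001,0.262,0,0,0],[0.002,0.001,0.272,0,0,0]]
  ]
}}

```text
clock: 33.22
tcp_pos: [0.4543, 0.0746, 0.0393]
orientation: [-0.001, 0.706, 0.708, -0.001]
wrist_force: [0.1, -0.6, 0.2]
finger_gap: 0.0855
grip_force: 0.0
```

>>> {"api": "carry_out", "payload": {
  "increments": [
    [[0,0,0.003,0,0,0],[0,0,0.003,0,0,0],[0,0,0.003,0,0,0]]
  ]
}}

```text
clock: 33.6
tcp_pos: [0.4552, 0.0739, 0.0401]
orientation: [0.001, 0.707, 0.708, 0.001]
wrist_force: [-1.0, 0.0, 0.2]
finger_gap: 0.0855
grip_force: 0.0
```

>>> {"api": "carry_out", "payload": {
  "increments": [
    [[0,0,0,0,0,0],[0,0,0,0,0,0],[0,0,0,0,0,0],[0,0,0,0,0,0],[0,0,0,0,0,0]]
  ],
  "jaw": 1,
  "squeeze": 22
}}

```text
clock: 34.22
tcp_pos: [0.4544, 0.0739, 0.0395]
orientation: [0.0, 0.707, 0.708, 0.0]
wrist_force: [-0.5, 0.1, 3.3]
finger_gap: 0.0195
grip_force: 21.6
```

>>> {"api": "carry_out", "payload": {
  "increments": [
    [[0,0,-0.02,0,0,0],[0,0,-0.06,0,0,0],[0,0,-0.11,0,0,0],[0,0,-0.15,0,0,0],[0,0,-0.16,0,0,0]]
  ]
}}

```text
clock: 34.85
tcp_pos: [0.4553, 0.0739, 0.1208]
orientation: [0.001, 0.707, 0.708, 0.001]
wrist_force: [-0.8, -0.6, -1.7]
finger_gap: 0.0197
grip_force: 21.7
```

>>> {"api": "carry_out", "payload": {
  "increments": [
    [[-0.03,0.05,0,0,0,0],[-0.08,0.13,0,0,0,0],[-0.14,0.23,0,0,0,0],[-0.19,0.312,0,0,0,0],[-0.21,0.345,0,0,0,0]]
  ]
}}

```text
clock: 35.48
tcp_pos: [0.6289, -0.0327, 0.118]
orientation: [0.0, 0.707, 0.707, -0.0]
wrist_force: [-0.8, -0.4, -0.7]
finger_gap: 0.0194
grip_force: 21.8
```

```bash
python3 d.py .627,-.031,.0455; python3 - <<'E'
from h import *
c=env.read_camera('side'); u,v=map(int,px(c,[.627,-.031,.1])); cv2.imwrite('pics/s5.png',cv2.resize(c['frame'][max(v-110,0):v+110,u-110:u+110],None,fx=2.5,fy=2.5))
E
```

```text
clock 35.475 pos [ 0.6289 -0.0327  0.118 ] gap 0.0194 grip 21.8 F [-0.8 -0.4 -0.7] j [-0.18  0.48 -0.03  1.06 -0.    1.39]
turn [ 0.  0. -0.]
.627,-.031,.0455 [ 0.0034 -0.0038  0.1451]
```

View pics/s5.png

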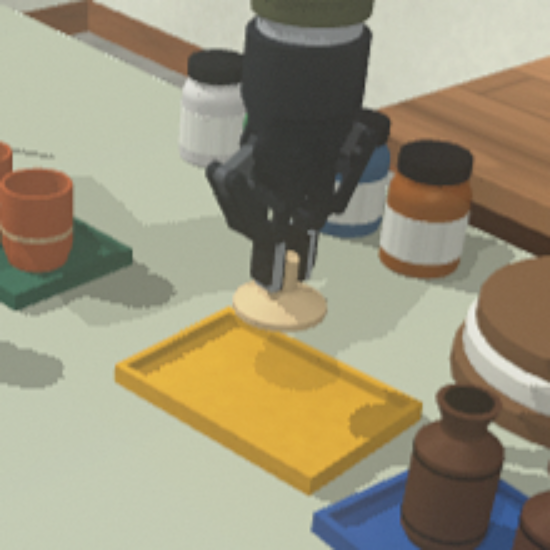

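The lid hangs level by its knob over the yellow tray, and the cups and vases all stand. Lowering.

>>> {"api": "carry_out", "payload": {
  "increments": [
    [[0.003,-0.003,0.04,0,0,0],[0.003,-0.003,0.08,0,0,0],[0.003,-0.003,0.115,0,0,0],[0.003,-0.003,0.13,0,0,0],[0.003,-0.003,0.136,0,0,0]]
  ]
}}

```text
clock: 36.15
tcp_pos: [0.6252, -0.0292, 0.0509]
orientation: [-0.0, 0.707, 0.708, -0.0]
wrist_force: [-0.5, -0.2, -1.1]
finger_gap: 0.0189
grip_force: 21.8
```

>>> {"api": "carry_out", "payload": {
  "increments": [
    [[0,0,0.002,0,0,0],[0,0,0.004,0,0,0],[0,0,0.006,0,0,0],[0,0,0.006,0,0,0]]
  ]
}}

```text
clock: 36.65
tcp_pos: [0.6256, -0.0294, 0.0485]
orientation: [0.0, 0.707, 0.708, 0.0]
wrist_force: [0.2, -0.0, -1.7]
finger_gap: 0.0193
grip_force: 21.8
```

>>> {"api": "carry_out", "payload": {
  "increments": [
    [[0,0,0.001,0,0,0],[0,0,0.002,0,0,0],[0,0,0.002,0,0,0]]
  ]
}}

```text
clock: 37.02
tcp_pos: [0.6254, -0.0294, 0.0472]
orientation: [-0.0, 0.707, 0.708, -0.0]
wrist_force: [1.5, -0.4, -0.3]
finger_gap: 0.0195
grip_force: 21.8
```

>>> {"api": "carry_out", "payload": {
  "increments": [
    [[0,0,0.001,0,0,0],[0,0,0.002,0,0,0],[0,0,0.002,0,0,0]]
  ]
}}

```text
clock: 37.4
tcp_pos: [0.6254, -0.0294, 0.0462]
orientation: [-0.0, 0.707, 0.708, 0.0]
wrist_force: [0.1, 0.3, -0.2]
finger_gap: 0.0193
grip_force: 21.8
```

>>> {"api": "carry_out", "payload": {
  "increments": [
    [[0,0,0.001,0,0,0],[0,0,0.0015,0,0,0],[0,0,0.0015,0,0,0]]
  ]
}}

```text
clock: 37.78
tcp_pos: [0.6255, -0.0294, 0.0456]
orientation: [0.0, 0.707, 0.708, 0.0]
wrist_force: [0.0, -1.0, -0.4]
finger_gap: 0.0193
grip_force: 21.8
```

>>> {"api": "carry_out", "payload": {
  "increments": [
    [[0,0,0.001,0,0,0],[0,0,0.0015,0,0,0],[0,0,0.0015,0,0,0]]
  ]
}}

```text
clock: 38.15
tcp_pos: [0.6255, -0.0294, 0.0455]
orientation: [0.0, 0.707, 0.708, 0.0]
wrist_force: [-2.2, 1.1, 4.4]
finger_gap: 0.0195
grip_force: 22.4
```

>>> {"api": "carry_out", "payload": {
  "increments": [
    [[0,0,-0.0015,0,0,0],[0,0,-0.0015,0,0,0],[0,0,-0.0015,0,0,0],[0,0,-0.0015,0,0,0],[0,0,-0.0015,0,0,0]]
  ],
  "jaw": 0
}}

```text
clock: 38.78
tcp_pos: [0.6255, -0.0294, 0.0455]
orientation: [-0.0, 0.707, 0.708, 0.0]
wrist_force: [-0.7, -0.2, 0.6]
finger_gap: 0.0851
grip_force: 0.0
```

>>> {"api": "carry_out", "payload": {
  "increments": [
    [[0,0,-0.04,0,0,0],[0,0,-0.12,0,0,0],[0,0,-0.21,0,0,0],[0,0,-0.3,0,0,0],[0,0,-0.36,0,0,0]]
  ]
}}

```text
clock: 39.4
tcp_pos: [0.6261, -0.0295, 0.2282]
orientation: [0.001, 0.707, 0.708, 0.001]
wrist_force: [-0.1, -0.0, -0.1]
finger_gap: 0.0856
grip_force: 0.0
```

>>> {"api": "carry_out", "payload": {
  "increments": [
    [[0,-0.06,0,0,0,0],[0,-0.15,0,0,0,0],[0,-0.25,0,0,0,0],[0,-0.33,0,0,0,0],[0,-0.36,0,0,0,0]]
  ]
}}

```text
clock: 40.02
tcp_pos: [0.4435, -0.0294, 0.2258]
orientation: [-0.0, 0.707, 0.707, 0.0]
wrist_force: [1.5, -0.5, 0.5]
finger_gap: 0.0855
grip_force: 0.0
```

```bash
python3 - <<'E'
from m import *
c=env.read_camera('side'); t=env.read_camera('top'); cv2.imwrite('pics/s6.png',c['frame']); cv2.imwrite('pics/t6.png',t['frame'])
for n,d in (('side',c),('top',t)):
    P=cloud(d)
    for a in ((.612,-.207,.085,.12),(.608,-.287,.085,.12),(.608,.231,.06,.09,.04),(.602,.311,.06,.09,.04),(.6255,-.0295,.037,.06),(.462,.191,.075,.1)): print(n,circ(P,*a))
E
python3 d.py
```

```text
side (486, array([ 0.611 , -0.2069,  0.0394,  0.1075]))
side (573, array([ 0.6057, -0.2877,  0.0395,  0.1065]))
side (433, array([0.6068, 0.2288, 0.0631, 0.0766]))
side (155, array([0.6013, 0.311 , 0.0625, 0.0761]))
side (105, array([ 0.6239, -0.0322,  0.0236,  0.0473]))
side (389, array([0.4632, 0.1898, 0.053 , 0.086 ]))
top (340, array([ 0.6115, -0.2048,  0.0381,  0.1073]))
top (350, array([ 0.608 , -0.285 ,  0.0384,  0.1072]))
top (297, array([0.6086, 0.2313, 0.0605, 0.0764]))
top (338, array([0.6018, 0.3127, 0.0608, 0.0761]))
top (35, array([ 0.6255, -0.03  ,  0.0193,  0.0457]))
top (581, array([0.4636, 0.1926, 0.0492, 0.086 ]))
clock 40.125 pos [ 0.4449 -0.0296  0.226 ] gap 0.0854 grip 0.0 F [ 0.4 -0.1  0.8] j [-0.25  0.07 -0.31  1.18  0.    1.32]
turn [0.0002 0.     0.0002]
```

View pics/s6.png

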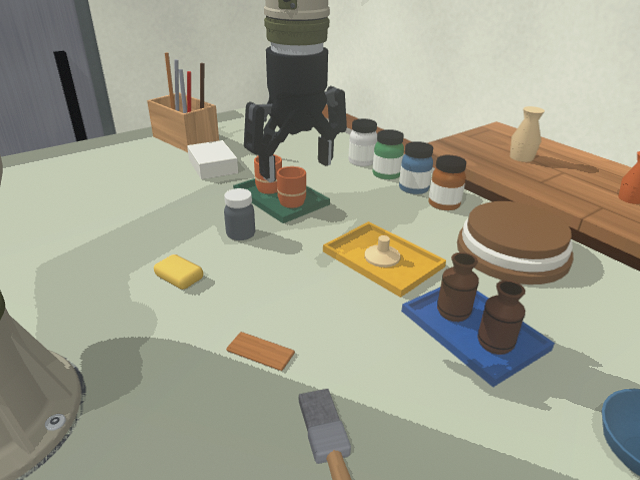

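View pics/t6.png

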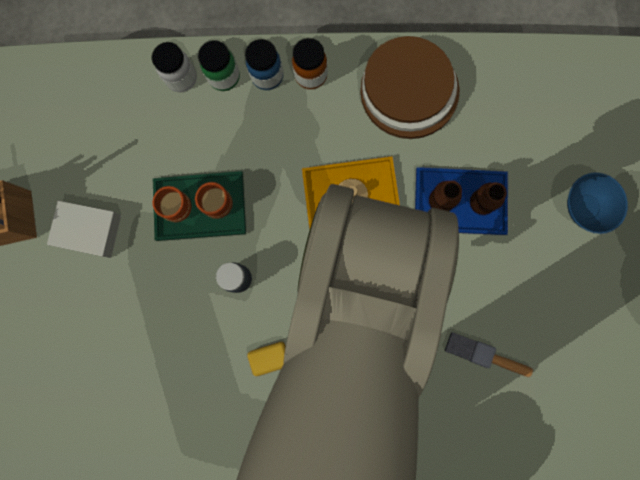

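Both views agree. In the side view the cups stand in the green tray at (268,172) and (291,186), and the lid lies knob up in the yellow tray at (383,250). The vases stand in the blue tray at (458,288) and (502,318), and the jar is in its place at (239,213). Every piece sits at floor height and the arm is clear.

```bash
python3 -c "
from workcell import env
print(env.hand_in())"
```

```text
the job is handed in; nothing more can be done
None
```

The job is handed in at about 40 s on the robot's clock: the last camera views show both vases standing in the blue tray, both cups in the green tray, the lid knob up in the yellow tray, and the slip jar where it was.

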